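# Put the ledge things back on their outlines by the basement sink

### The job

Tidy the ledge by the basement sink: carry the amber jar, the green watering can, the galvanized scoop and the beige trivet each to the dark pad that shows its outline in its own colour, and leave each one upright or lying flat, centred on the outline, with the can and the scoop also lined up lengthwise with theirs (either way round). Set the glass jar down gently, and leave the small terracotta pot and the brass nozzle where they stand.

Things in the scene. Friction and masses are not known exactly. Their poses are not given: they have to be found in the camera images.
- jar_center (a point): Empty open amber glass jar standing upright: round, 60 mm outer diameter, 90 mm tall, wall 4 mm, about 0.2 kg. The point is at its centre, 45 mm above its underside; z up along its axis. Can be gripped across its outside.
- can_center (a point): Small green watering can, upright, 0.2 kg. Oval body 100 (x) x 76 x 85 mm tall; spout at +x reaches 92 mm from centre, 102 mm high. Carrying handle over the top: level bar 64 mm long (x), 14 wide, 12 thick, centred 59 mm straight above this point, 33 mm free under it; 130 mm tall overall. Point: middle of the body oval, 65 mm above the underside; x to the spout, z up.
- scoop_center (a point): Galvanized scoop lying flat, 0.2 kg: 160 mm long (x), 50 wide, 34 tall. Trough from x = -20 to +80 mm; upright side walls 3 mm thick, 34 mm tall up to x = +40, then sloping to 16 mm; round handle, 18 mm thick, x = -20 to -80, axis 22 mm up. Balance point near x = +10. Point: middle of the overall length, on the centre line, 17 mm above the underside; x away from the handle, z up.
- trivet_center (a point): Beige hard silicone trivet lying flat, rigid, about 0.14 kg: round ring 120 mm outer diameter, 13 mm wide rim, 12 mm thick, with one straight bar 16 mm wide across the middle along x and a half-moon opening 39 mm deep on each side of the bar. The point is at its centre in the middle of the bar, 6 mm above the underside; z up.
- pad_jar: Fixed dark square pad 92 x 92 mm, 3 mm thick, flat top, with a plain amber disc 66 mm in diameter drawn at its centre: place of the jar. Origin at the centre of its underside, x and y along its sides, z up.
- pad_can: Fixed dark rectangular pad 130 mm (x) by 104 mm (y), 3 mm thick, flat top, with a green oval 106 x 82 mm drawn at its centre, long way along x: place of the watering can's foot. Origin at the centre of its underside, z up.
- pad_scoop: Fixed dark long pad 182 mm (x) by 76 mm (y), 3 mm thick, flat top, with a silver scoop silhouette, 166 mm long overall, drawn along x, its handle to -x: place of the scoop. The silhouette's middle is at the pad's centre. Origin at the centre of its underside, z up.
- pad_trivet: Fixed dark round pad 140 mm in diameter, 3 mm thick, flat top, with a beige ring of 126 mm outer diameter drawn at its centre: place of the trivet. Origin at the centre of its underside, z up.
- pot: Small empty terracotta plant pot, loose, standing upright, 52 mm across the rim, 50 mm tall; to be left alone. Origin at the centre of its underside, z up.
- nozzle: Brass hose nozzle, loose, standing upright on its wide end, 34 mm across, 75 mm tall; to be left alone. Origin at the centre of its underside, z up.

How it is judged:
By the outcome, as a careful person would: the job done as asked, in the order asked, and still so for the second after the job is handed in, with the robot touching nothing.
It also fails if it takes over 106 s, if anything falls off the work surface, if the arm or the gripper's body presses on something with over 40 N, if the wrist force passes 120 N, or if a joint passes its speed limit or range.

### The arm

A 6-joint arm with a two-finger parallel gripper is mounted at the origin on the work surface. World frame = base frame: x ahead of the robot, y to its left, z up, the work surface at z = 0. Lengths are in m, angles in rad, forces in N, time in s.
With the tool pointing down it reaches from about 0.375 to 0.975 m from the base axis. Payload 3.8 kg.
Tool frame: the origin (TCP) lies midway between the tips of the shut fingers; the grasp point (between the pads) lies 19 mm behind it; z points along the fingers, y is the direction in which the jaws open and shut (so a half turn about z gives the same grasp; the last joint's range is limited). The gripper opens to 85 mm and grips with 20 to 120 N. Pads are 22 mm wide; open, the fingers measure 114 mm over their backs; the gripper's body (76 mm by 85 mm) begins 54 mm behind the grasp point. The pads swing forward as they close: fully open they stand 13 mm farther back than shut.
Start: joints at [1.213, 0.264, 1.604, -0, 1.274, -0.037], TCP at [0.213, 0.641, 0.231] pointing down, gripper open.
Joint ranges: [-2.63, 2.63], [-0.94, 2.18], [0.31, 2.57], [-1.31, 4.45], [0, 2.66], [-2.55, 2.55]. Speed limits (rad/s): [2.57, 2.57, 3.14, 3.14, 3.14, 3.14].

### API

Orientations are given as a rotation vector (axis times angle).
In Python, from workcell import bot gives the robot as it stands.
- The arm moves only by the tool drive_tool, never from a script. Its argument "deltas" is a list of rows, each an object with "hand": the opening, from 0 (shut) to 1 (fully open); "offset": the shift along the world's x, y, z in cm, a list of three; "angular": the turn, a rotation vector about the world's x, y, z in degrees, a list of three. A call has 1 to 8 rows; each row is the pose to reach, as a shift and turn from the pose commanded when the call began; what a row does not reach only later rows make up. A row lasts 1/8 s, in which the tool goes at most 62.5 mm and 10.7 degrees, less where a joint would pass 70% of its speed; a pose out of reach is approached as far as the arm can. A call with a gripper value outside its range is refused whole. The fingers move at their own pace and stop on an object; "force" is the grip in N (left out, the last holds). Time passes only in rows, so rows that repeat a pose let the fingers close. It gives the time, the measured TCP pose, the force and the opening at its end, in the units of the state.
- bot.read_state(): the state, without advancing time (a new reading comes with each control period).
- bot.read_camera(name): name is "scene" or "side" or "wrist"; returns a dict with "frame" (420x560x3 uint8, blue, green, red), "mtx" (3x3 intrinsics, pixels), "k1" (the pictures are not rectified: a ray, as slopes to the right and down, at radius r is drawn at 1 + k1 r^2 times it, then the intrinsics apply), "R" (3x3) and "t" (3): a world point X has camera coordinates R X + t. Camera axes: x right, y down, z forward; pixel columns grow to the right and rows downward; lengths in m; the calibration is good to about 2 mm. A picture is of the moment at which its call begins. There is no depth.
- bot.finish_job(): hands the job in, once; it reports no verdict.
The state is a dict: "time": time; "q": joint angles; "joint_vel": joint speeds; "joint_torque": joint torques, N m; "tool_pos": TCP position; "tcp_rot": TCP orientation; "wrist_force": force on the tool from outside, world axes, zero at the start; "torque": the same for the moment, N m; "width": opening from 0.0 (shut) to 1.0 (fully open).
Only numpy, scipy, OpenCV 4.12 (cv2) and the standard library are available. Lean on these libraries where they do the work, as an engineer would, in place of code of your own. Each camera call takes 0.05 s, during which the arm holds its last target. There are 200 camera calls.

## Working session

There is one attempt and no reset: what is moved stays moved. The work goes in short steps, Python scripts to look and compute and a tool call to move; the robot and the scene stay as the last step left them, time stands still between calls to the robot, and variables do not carry over. Pictures are saved under pics/ and viewed, about 12 in all and at most 16, crops included, and the job is handed in when it is done.

Besides the shell and the picture viewer there is one more tool, called after "Call:" as name(argument=value, ...) on one line, values as JSON. drive_tool: Moves the arm, as the interface text tells. Its arguments: {"type":"object","properties":{"deltas":{"type":"array"},"force":{"type":"number"}},"required":["deltas"]}

```bash
ls; mkdir -p pics; cat > h.py <<'E'
import numpy as np, cv2, json
from workcell import bot
def snap(n, f=None):
    c=bot.read_camera(n)
    c={k:(np.array(v) if k!='k1' else v) for k,v in c.items()}
    if f: cv2.imwrite('pics/'+f,c['frame'])
    return c
def ray(c,uv):
    uv=np.asarray(uv,float).reshape(-1,2); K=c['mtx']
    d=np.c_[(uv[:,0]-K[0,2])/K[0,0],(uv[:,1]-K[1,2])/K[1,1]]
    s=d.copy()
    for _ in range(30): s=d/(1+c['k1']*(s**2).sum(1))[:,None]
    v=np.c_[s,np.ones(len(s))]@c['R']; o=-c['R'].T@c['t']
    return o,v/np.linalg.norm(v,axis=1)[:,None]
def plane(c,uv,z):
    o,v=ray(c,uv); return o+v*((z-o[2])/v[:,2])[:,None]
def proj(c,X):
    p=np.atleast_2d(X)@c['R'].T+c['t']; s=p[:,:2]/p[:,2:]
    s=s*(1+c['k1']*(s**2).sum(1))[:,None]; K=c['mtx']
    return np.c_[s[:,0]*K[0,0]+K[0,2],s[:,1]*K[1,1]+K[1,2]]
def tri(c1,a,c2,b):
    o1,v1=ray(c1,a);o2,v2=ray(c2,b);v1=v1[0];v2=v2[0]
    t=np.linalg.lstsq(np.c_[v1,-v2],o2-o1,rcond=None)[0]
    p,q=o1+t[0]*v1,o2+t[1]*v2
    return (p+q)/2,np.linalg.norm(p-q)
E
python3 - <<'E'
from h import *
for n in ['scene','side','wrist']:
    c=snap(n,n+'0.png'); print(n,(-c['R'].T@c['t']).round(3),c['R'][2].round(2),c['mtx'][0,0],c['k1'])
print(bot.read_state())
E
```

```text
pics
scene [ 0.742 -0.443  0.773] [-0.25  0.51 -0.83] 383.7743154157606 -0.08238672263721787
side [ 0.094 -0.758  0.581] [ 0.41  0.76 -0.51] 440.7383088417223 0.039008320416304046
wrist [0.149 0.662 0.373] [ 0.25 -0.09 -0.96] 329.8800953356188 -0.022148223885610375
{'time': 0.15, 'q': array([ 1.21311048e+00,  2.64590576e-01,  1.60506933e+00, -2.82393068e-05,
        1.27368423e+00, -3.68984044e-02]), 'joint_vel': array([-0.00134536, -0.0026585 , -0.00398805,  0.00022079,  0.00067455,
        0.00138866]), 'joint_torque': array([ 4.74226526e-04, -5.15903163e+01, -3.67962563e+01,  1.42275056e-05,
        7.94861902e-03,  4.22461835e-05]), 'tool_pos': array([0.21264854, 0.64003352, 0.23023609]), 'tcp_rot': array([-5.01670336e-01, -3.10095683e+00,  2.70589256e-03]), 'wrist_force': array([-0.05741763, -0.20892877, -0.69170938]), 'torque': array([ 0.01095295, -0.01147258, -0.01007426]), 'width': 0.9997966754797233}
```

View pics/scene0.png

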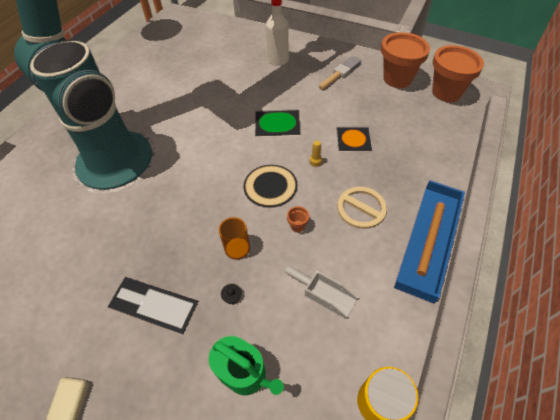

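View pics/side0.png

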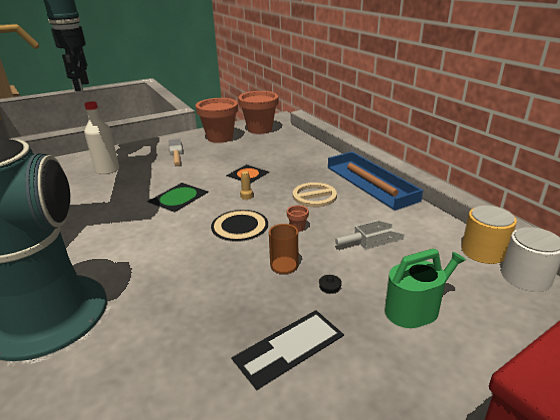

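The scene view shows the jar near (235,238), can (238,363), scoop (322,290), trivet (362,207). The pads are: jar (354,139), can (278,122), scoop (153,304) and trivet (270,185). The pot is at (298,218) and the nozzle at (316,153). Next I'll measure by colour in both views.

```bash
cat > m.py <<'E'
from h import *
def blob(c,lo,hi,box,k=0):
    h=cv2.cvtColor(c['frame'],cv2.COLOR_BGR2HSV); m=cv2.inRange(h,lo,hi)
    x0,y0,x1,y1=box; z=np.zeros_like(m); z[y0:y1,x0:x1]=m[y0:y1,x0:x1]
    if k: z=cv2.morphologyEx(z,cv2.MORPH_CLOSE,np.ones((k,k),np.uint8))
    cs,_=cv2.findContours(z,cv2.RETR_EXTERNAL,cv2.CHAIN_APPROX_NONE)
    return max(cs,key=cv2.contourArea)[:,0,:].astype(float)
def cen(p):
    m=cv2.moments(p.astype(np.float32).reshape(-1,1,2)); return np.array([m['m10'],m['m01']])/m['m00']
def pcen(c,cnt,z):
    P=plane(c,cnt,z); 
    r=cv2.minAreaRect((P[:,:2]*1000).astype(np.float32))
    return cen(P[:,:2]*1000), np.array(r[0]).round(1),np.array(r[1]).round(1),round(r[2],1)
GREEN=((50,100,40),(75,255,255)); ORG=((8,180,120),(20,255,255)); BEI=((12,40,150),(28,150,255)); SIL=((0,0,140),(180,60,255))
E
python3 - <<'E'
from m import *
S=snap('scene');D=snap('side')
def hsv(c,u,v): return cv2.cvtColor(c['frame'],cv2.COLOR_BGR2HSV)[v,u]
for n,c,pts in [('scene',S,[(278,122),(354,139),(235,225),(237,247),(345,196),(250,185),(170,308),(120,285),(330,290),(330,305),(400,130),(300,270),(298,228)]),('side',D,[(180,196),(247,174),(284,245),(285,265),(297,195),(217,228),(310,335),(240,362),(375,230),(298,222),(320,240)])]:
    print(n,[(p,hsv(c,*p).tolist()) for p in pts])
for nm,r,bs,bd,z in [('padcan',GREEN,(245,100,310,140),(140,175,215,215),.003),('padjar',ORG,(330,120,380,155),(220,155,280,190),.003),
   ('padtriv',BEI,(240,160,302,210),(205,205,272,245),.003),('triv',BEI,(330,180,392,232),(288,178,342,210),.012),('padscoop',SIL,(105,275,200,330),(230,305,348,390),.003)]:
    try:
        a=blob(S,*r,bs);b=blob(D,*r,bd)
        print(nm,'S',pcen(S,a,z),'D',pcen(D,b,z)); print('  tri',tri(S,cen(a),D,cen(b)))
    except Exception as e: print(nm,e)
E
python3 -c "
import cv2
a=cv2.imread('pics/scene0.png')[190:390,190:390]; b=cv2.imread('pics/side0.png')[180:330,240:480]
cv2.imwrite('pics/c0.png',cv2.hconcat([cv2.resize(a,(400,400),interpolation=2),cv2.resize(b,(400,400) and (400,250),interpolation=2).copy() if 0 else cv2.copyMakeBorder(cv2.resize(b,(400,250),interpolation=2),0,150,0,0,0)]))"
```

```text
scene [((278, 122), [68, 255, 146]), ((354, 139), [17, 255, 226]), ((235, 225), [13, 200, 98]), ((237, 247), [16, 255, 161]), ((345, 196), [19, 101, 223]), ((250, 185), [19, 101, 223]), ((170, 308), [15, 23, 203]), ((120, 285), [15, 39, 79]), ((330, 290), [16, 34, 195]), ((330, 305), [18, 37, 123]), ((400, 130), [15, 47, 170]), ((300, 270), [13, 42, 170]), ((298, 228), [10, 185, 91])]
side [((180, 196), [63, 153, 133]), ((247, 174), [19, 142, 131]), ((284, 245), [12, 180, 102]), ((285, 265), [12, 178, 146]), ((297, 195), [20, 94, 231]), ((217, 228), [20, 93, 228]), ((310, 335), [27, 24, 201]), ((240, 362), [60, 7, 37]), ((375, 230), [21, 33, 108]), ((298, 222), [9, 147, 78]), ((320, 240), [17, 42, 170])]
padcan S (array([353.30166013, 314.21533826]), array([353.5, 313.4]), array([106. ,  85.3]), 24.0) D (array([353.74010725, 310.61683993]), array([354.7, 310.6]), array([107.5,  86.8]), 23.8)
  tri (array([0.35334195, 0.31440703, 0.00093063]), np.float64(0.0014985913106916918))
padjar S (array([578.50981829, 343.08594948]), array([578.4, 344.2]), array([65. , 68.5]), 19.9) D (array([5
[... 320 characters left out ...]
1.5]), array([122.4, 123.3]), 58.9)
  tri (array([ 4.38288475e-01,  9.65591113e-02, -3.15049479e-05]), np.float64(0.0033518668719506417))
triv S (array([670.48361625, 125.53364938]), array([674., 126.]), array([165.1, 153.2]), 24.3) D (array([683.17886822, 115.5492211 ]), array([674.1, 115. ]), array([174.3, 149.9]), 58.2)
  tri (array([0.67510514, 0.11082323, 0.01776906]), np.float64(0.010664317270725417))
padscoop S (array([ 338.97765383, -287.91670154]), array([ 342.5, -295.7]), array([227.1, 123.4]), 25.7) D (array([ 359.81435672, -290.25418447]), array([ 352.2, -294.6]), array([182.8, 219.7]), 59.5)
  tri (array([ 0.34988259, -0.29993922,  0.00665945]), np.float64(0.018181716307116843))
```

View pics/c0.png

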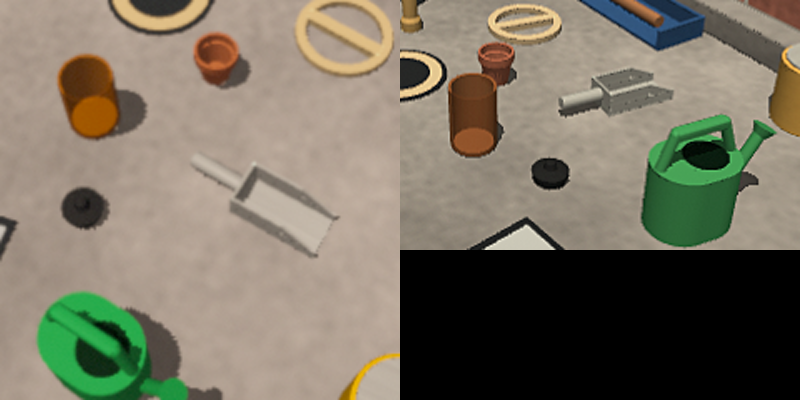

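The crop shows an upright jar with its base visible through the glass. The scoop's handle end is at about (287,270) in the scene view and its front corners at (358,298) and (349,316). The can's spout is to the lower right. I'll tighten the masks and get coarse poses.

```bash
cat >> m.py <<'E'
BEI=((12,75,150),(28,150,255)); JAR=((8,165,60),(20,255,255)); SIL=((0,0,185),(180,36,255))
E
python3 - <<'E'
from m import *
S=snap('scene');D=snap('side')
for nm,r,bs,bd,z in [('padtriv',BEI,(240,160,302,210),(205,205,272,245),.003),('triv',BEI,(330,180,392,232),(288,178,342,210),.012),('padscoop',SIL,(105,275,200,330),(230,305,348,390),.003),
  ('jar',JAR,(215,210,255,265),(265,220,302,278),.045),('can',GREEN,(205,330,290,400),(380,245,470,330),.06),('pot',((0,100,50),(12,255,255)),(285,205,312,235),(285,205,310,234),.025),('nozzle',((14,120,80),(26,255,255)),(305,135,326,168),(236,165,256,202),.035)]:
    try:
        a=blob(S,*r,bs);b=blob(D,*r,bd)
        print(nm,'S',pcen(S,a,z),'D',pcen(D,b,z)); print('  tri',tri(S,cen(a),D,cen(b)))
    except Exception as e: print(nm,e)
P=plane(S,[(286.5,270),(358.5,298.5),(349,316.5)],.016);print(P[:,:2])
P=plane(S,[(212,345),(257,371),(275,387)],.12);print('can bar ends, spout',P[:,:2])
E
```

```text
padtriv S (array([438.46871501,  95.53151531]), array([437.9,  95.3]), array([124. , 124.4]), 24.2) D (array([438.15120783,  92.19160478]), array([437.5,  91.5]), array([122.4, 123.3]), 58.9)
  tri (array([ 4.38580461e-01,  9.52320704e-02, -3.14514439e-04]), np.float64(0.0010788636706423602))
triv S (array([674.19283849, 120.82667792]), array([674.4, 121.1]), array([120.3, 116.4]), 24.5) D (array([672.4663967, 117.6788797]), array([673.8, 118.4]), array([118.9, 116.3]), 58.6)
  tri (array([0.67473678, 0.12103942, 0.00863059]), np.float64(0.0004921239345758535))
padscoop S (array([ 366.89924545, -296.29958672]), array([ 350.5, -298.4]), array([163.9,  53.9]), 7.0) D (array([ 366.46352428, -297.97089142]), array([ 351. , -299.8]), array([164.4,  54.4]), 6.8)
  tri (array([ 0.36515045, -0.29458023, -0.00380929]), np.float64(0.0013133529242605304))
jar S (array([447.57815691, -99.61344982]), array([ 447.2, -101.3]), array([ 59.8, 107.4]), 37.2) D (array([456.25140875, -95.61895527]), array([456.8, -97.9]), array([178.,  62.]), 62.1)
  tri (array([ 0.45059872, -0.10345678,  0.04693396]), 
[... 350 characters left out ...]
.18550111]), array([552. ,  14.9]), array([51.5, 72.9]), 24.7) D (array([555.50448993,  14.16949026]), array([552.8,   9.8]), array([128.1,  52.5]), 56.2)
  tri (array([0.55217516, 0.01291391, 0.02649172]), np.float64(0.005182145350895711))
nozzle S (array([515.34898679, 212.77855126]), array([513.3, 215.4]), array([28.4, 89.2]), 22.7) D (array([514.9958067 , 215.44573754]), array([517.9, 219.5]), array([160.8,  28.7]), 64.1)
  tri (array([0.51472038, 0.21434549, 0.03221842]), np.float64(0.0006746711317621888))
[[ 0.58088581 -0.11227103]
 [ 0.74489676 -0.10999492]
 [ 0.74001199 -0.15465444]]
can bar ends, spout [[ 0.54724876 -0.33779238]
 [ 0.6355862  -0.34328416]
 [ 0.67293928 -0.35333471]]
```

Coarse positions agree between the two views to within about 3 mm, and the pads lie on the surface. I'll move over the jar.

Call:
drive_tool(deltas=[{"hand": 1, "offset": [3, -6, 0], "angular": [0, 0, -9]}, {"hand": 1, "offset": [5, -12, 0], "angular": [0, 0, -18]}, {"hand": 1, "offset": [7, -18, 0], "angular": [0, 0, -27]}, {"hand": 1, "offset": [9, -24, 0], "angular": [0, 0, -36]}, {"hand": 1, "offset": [11, -30, 0], "angular": [0, 0, -45]}, {"hand": 1, "offset": [13, -36, 0], "angular": [0, 0, -54]}, {"hand": 1, "offset": [14.5, -42, 0], "angular": [0, 0, -63]}, {"hand": 1, "offset": [16, -48, 0], "angular": [0, 0, -71.6]}], force=30)

```text
time: 1.35
tool_pos: [0.3714, 0.1655, 0.2317]
tcp_rot: [2.225, 2.216, 0.002]
wrist_force: [0.9, -0.6, -0.3]
width: 1.0
```

Call:
drive_tool(deltas=[{"hand": 1, "offset": [2, -6, 0], "angular": [0, 0, 0]}, {"hand": 1, "offset": [3.5, -12, 0], "angular": [0, 0, 0]}, {"hand": 1, "offset": [5.5, -18, 0], "angular": [0, 0, 0]}, {"hand": 1, "offset": [7, -23, 0], "angular": [0, 0, 0]}, {"hand": 1, "offset": [7.7, -26.4, 0], "angular": [0, 0, 0]}, {"hand": 1, "offset": [7.7, -26.4, 0], "angular": [0, 0, 0]}, {"hand": 1, "offset": [7.7, -26.4, 0], "angular": [0, 0, 0]}])

```text
time: 2.22
tool_pos: [0.4479, -0.0964, 0.2312]
tcp_rot: [-2.221, -2.221, -0.0]
wrist_force: [0.1, 0.1, 0.3]
width: 0.999
```

```bash
python3 - <<'E'
from m import *
c=snap('wrist','w1.png'); s=bot.read_state(); print(s['time'],s['tool_pos'],s['tcp_rot'],s['q'].round(2))
print(proj(c,[[.45,-.103,.09],[.45,-.103,.0]]))
E
```

```text
2.275 [ 0.44789084 -0.09597821  0.23119996] [-2.22023053e+00 -2.22194786e+00 -3.18859871e-04] [-0.27 -0.16  2.05  0.    1.25 -0.27]
[[280.07336559 200.85394351]
 [279.52895531 181.10883867]]
```

View pics/w1.png

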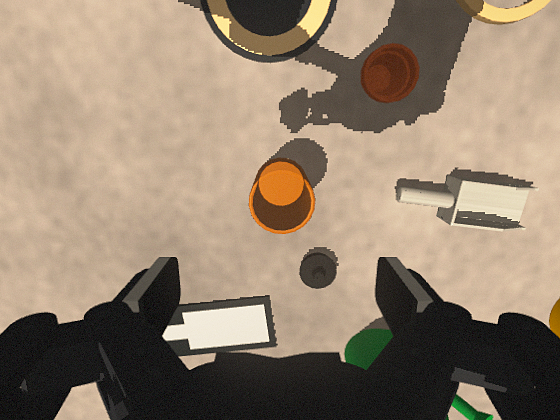

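The jar's rim is centred near (282,203) and its base near (281,183), so it is upright and where I predicted. Next: fit the rim and base, and get the scoop and trivet positions while they're in view.

```bash
python3 - <<'E'
from m import *
c=snap('wrist')
a=blob(c,(5,140,40),(20,255,255),(230,150,330,245),5)
# rim: lower half contour points fit circle on plane z=.09
P=plane(c,a,.09)[:,:2]*1000; l=a[:,1]>203
def circ(p):
    A=np.c_[2*p,np.ones(len(p))];x=np.linalg.lstsq(A,(p**2).sum(1),rcond=None)[0];return x[:2],np.sqrt(x[2]+x[:2]@x[:2])
print('rim',circ(P[l]))
b=blob(c,(12,220,170),(20,255,255),(255,160,306,210),3); print('base',pcen(c,b,.004))
Q=plane(c,a[a[:,1]<175],.0)[:,:2]*1000; print('foot',circ(Q) )
t=bot.read_state();print(t['tool_pos'])
# height check: scene-vs-wrist triangulation of base disc
S=snap('scene'); e=blob(S,(12,220,130),(20,255,255),(215,225,255,265),3); print('tri base',tri(S,cen(e),c,cen(b)), pcen(S,e,.004))
E
```

```text
rim (array([ 451.19948956, -104.20192933]), np.float64(29.177137050691428))
base (array([ 453.44095871, -105.53351661]), array([ 452.1, -105.5]), array([49.9, 48.7]), 42.4)
foot (array([ 451.37078384, -105.37428785]), np.float64(29.309861440904914))
[ 0.44790709 -0.09576755  0.23124319]
tri base (array([ 0.45287362, -0.10444835,  0.00880824]), np.float64(0.0012224542774830853)) (array([ 450.318571  , -102.24255504]), array([ 450.3, -102.4]), array([50.9, 52. ]), 37.8)
```

Call:
drive_tool(deltas=[{"hand": 1, "offset": [0.35, -0.87, -5], "angular": [0, 0, 0]}, {"hand": 1, "offset": [0.35, -0.87, -10], "angular": [0, 0, 0]}, {"hand": 1, "offset": [0.35, -0.87, -15], "angular": [0, 0, 0]}, {"hand": 1, "offset": [0.35, -0.87, -18], "angular": [0, 0, 0]}, {"hand": 1, "offset": [0.35, -0.87, -19], "angular": [0, 0, 0]}, {"hand": 1, "offset": [0.35, -0.87, -19], "angular": [0, 0, 0]}, {"hand": 0.6, "offset": [0.35, -0.87, -19], "angular": [0, 0, 0]}, {"hand": 0.5, "offset": [0.35, -0.87, -19], "angular": [0, 0, 0]}], force=25)

```text
time: 3.38
tool_pos: [0.4531, -0.1057, 0.0432]
tcp_rot: [2.219, 2.22, 0.002]
wrist_force: [-1.4, 0.8, 3.3]
width: 0.691
```

Call:
drive_tool(deltas=[{"hand": 0.4, "offset": [0, 0, 0], "angular": [0, 0, 0]}, {"hand": 0.4, "offset": [0, 0, 0], "angular": [0, 0, 0]}, {"hand": 0.4, "offset": [0, 0, 0], "angular": [0, 0, 0]}])

```text
time: 3.75
tool_pos: [0.4531, -0.1057, 0.0431]
tcp_rot: [2.22, 2.22, 0.003]
wrist_force: [-0.8, 0.2, 6.1]
width: 0.69
```

Call:
drive_tool(deltas=[{"hand": 0.4, "offset": [0, 0, 2], "angular": [0, 0, 0]}, {"hand": 0.4, "offset": [0, 0, 6], "angular": [0, 0, 0]}, {"hand": 0.4, "offset": [1, 2, 10], "angular": [0, 0, 0]}, {"hand": 0.4, "offset": [2, 7, 12], "angular": [0, 0, 0]}, {"hand": 0.4, "offset": [4, 13, 12], "angular": [0, 0, 0]}, {"hand": 0.4, "offset": [6, 19, 12], "angular": [0, 0, 0]}, {"hand": 0.4, "offset": [8, 25, 12], "angular": [0, 0, 0]}, {"hand": 0.4, "offset": [10, 30, 12], "angular": [0, 0, 0]}])

```text
time: 4.75
tool_pos: [0.5518, 0.1967, 0.1614]
tcp_rot: [2.22, 2.222, 0.001]
wrist_force: [1.5, -0.6, -2.0]
width: 0.692
```

Call:
drive_tool(deltas=[{"hand": 0.4, "offset": [1, 3, 0], "angular": [0, 0, 0]}, {"hand": 0.4, "offset": [1.6, 4.8, 0], "angular": [0, 0, 0]}, {"hand": 0.4, "offset": [1.6, 4.8, 0], "angular": [0, 0, 0]}, {"hand": 0.4, "offset": [1.6, 4.8, 0], "angular": [0, 0, 0]}])

```text
time: 5.25
tool_pos: [0.5672, 0.2414, 0.161]
tcp_rot: [2.222, 2.221, -0.002]
wrist_force: [-0.5, 0.0, -3.2]
width: 0.685
```

```bash
python3 - <<'E'
from m import *
c=snap('wrist','w2.png'); s=bot.read_state(); print(s['time'],s['tool_pos'],s['tcp_rot'],s['width'])
print(proj(c,[[.578,.343,.003],[.353,.313,.003],[.515,.214,.07]]))
E
```

```text
5.3 [0.56722646 0.24120621 0.16109108] [ 2.22219869e+00  2.22061761e+00 -1.69859228e-03] 0.6905239169433812
[[290.29122901  72.99153224]
 [ 36.79288349 111.17279884]
 [209.35963345 243.83929059]]
```

View pics/w2.png

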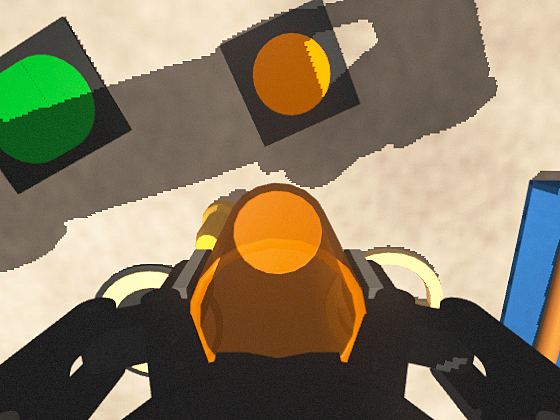

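The jar is held upright with its base at (278,233). The amber disc is at (291,74) and the green oval at the left. I'll measure both targets and the jar's offset in the hand.

```bash
python3 - <<'E'
from m import *
c=snap('wrist'); s=bot.read_state()
a=blob(c,(8,150,60),(28,255,255),(240,20,340,130),5); print('pad',pcen(c,a,.003))
S=snap('scene'); b=blob(S,*ORG,(330,120,380,155)); print('S',pcen(S,b,.003),'tri',tri(S,cen(b),c,cen(a)))
d=blob(c,(10,225,160),(20,255,255),(225,185,330,285),3); print('base',pcen(c,d,s['tool_pos'][2]-.043+.004)); print(s['tool_pos'])
E
```

```text
pad (array([578.73811074, 341.56348755]), array([578.8, 341.6]), array([65.2, 65.3]), 89.9)
S (array([533.6707482 , 371.69876981]), array([533.2, 370.8]), array([62.1, 58.2]), 24.5) tri (array([0.56106977, 0.33240377, 0.04577654]), np.float64(0.03375746429973823))
base (array([566.74795016, 241.83747894]), array([566.8, 241.9]), array([50.4, 51.7]), 89.9)
[0.56727805 0.24120033 0.1611674 ]
```

Call:
drive_tool(deltas=[{"hand": 0.4, "offset": [0.6, 5, 0], "angular": [0, 0, 0]}, {"hand": 0.4, "offset": [1.2, 10, 0], "angular": [0, 0, 0]}, {"hand": 0.4, "offset": [1.2, 10, -3], "angular": [0, 0, 0]}, {"hand": 0.4, "offset": [1.2, 10, -7], "angular": [0, 0, 0]}, {"hand": 0.4, "offset": [1.2, 10, -9.5], "angular": [0, 0, 0]}, {"hand": 0.4, "offset": [1.2, 10, -10.7], "angular": [0, 0, 0]}, {"hand": 0.4, "offset": [1.2, 10, -11.1], "angular": [0, 0, 0]}, {"hand": 0.4, "offset": [1.2, 10, -11.1], "angular": [0, 0, 0]}])

```text
time: 6.4
tool_pos: [0.5805, 0.3427, 0.0514]
tcp_rot: [2.221, 2.221, 0.002]
wrist_force: [-0.1, 0.3, -2.9]
width: 0.685
```

Call:
drive_tool(deltas=[{"hand": 0.4, "offset": [-0.15, -0.1, -0.2], "angular": [0, 0, 0]}, {"hand": 0.4, "offset": [-0.15, -0.1, -0.35], "angular": [0, 0, 0]}, {"hand": 0.4, "offset": [-0.15, -0.1, -0.45], "angular": [0, 0, 0]}, {"hand": 0.4, "offset": [-0.15, -0.1, -0.5], "angular": [0, 0, 0]}, {"hand": 0.4, "offset": [-0.15, -0.1, -0.54], "angular": [0, 0, 0]}, {"hand": 0.4, "offset": [-0.15, -0.1, -0.54], "angular": [0, 0, 0]}])

```text
time: 7.15
tool_pos: [0.5784, 0.3418, 0.0463]
tcp_rot: [2.221, 2.222, 0.001]
wrist_force: [-3.9, -1.0, 5.7]
width: 0.693
```

The wrist force changed from −2.9 to +5.7 N, so the jar is resting on the pad. Release and lift.

Call:
drive_tool(deltas=[{"hand": 0.8, "offset": [0, 0, 0], "angular": [0, 0, 0]}, {"hand": 1, "offset": [0, 0, 0], "angular": [0, 0, 0]}, {"hand": 1, "offset": [0, 0, 0], "angular": [0, 0, 0]}, {"hand": 1, "offset": [0, 0, 3], "angular": [0, 0, 0]}, {"hand": 1, "offset": [0, 0, 9], "angular": [0, 0, 0]}, {"hand": 1, "offset": [0, -5, 14], "angular": [0, 0, 0]}, {"hand": 1, "offset": [0, -9, 14], "angular": [0, 0, 0]}, {"hand": 1, "offset": [0, -9, 14], "angular": [0, 0, 0]}])

```text
time: 8.15
tool_pos: [0.579, 0.2492, 0.1865]
tcp_rot: [2.223, 2.217, 0.003]
wrist_force: [-0.7, 0.4, 0.3]
width: 1.001
```

```bash
python3 - <<'E'
from m import *
c=snap('wrist','w3.png'); s=bot.read_state(); print(s['time'],s['tool_pos'],s['wrist_force'])
print(proj(c,[[.5785,.342,.093],[.5785,.342,.007]]))
E
```

```text
8.2 [0.57848097 0.25055036 0.18545061] [-0.56098333  0.46940376 -1.03464149]
[[275.96900523  75.77626287]
 [276.18451148  86.24744406]]
```

View pics/w3.png

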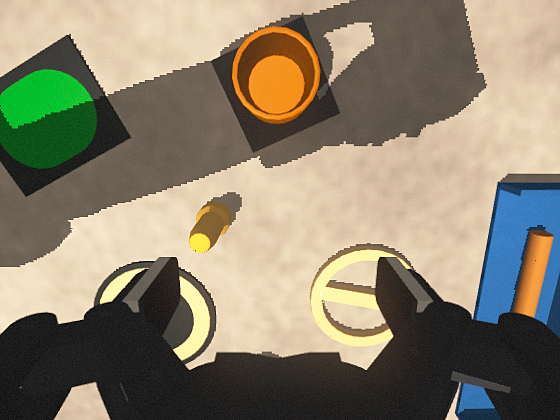

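The jar stands on its pad, base centre (276,86) against the predicted (276,86), so it is centred. On to the can.

Call:
drive_tool(deltas=[{"hand": 1, "offset": [0, -6, 1], "angular": [0, 0, -10.5]}, {"hand": 1, "offset": [0, -12, 3], "angular": [0, 0, -21]}, {"hand": 1, "offset": [0, -18, 5], "angular": [0, 0, -31.5]}, {"hand": 1, "offset": [0, -24, 6], "angular": [0, 0, -42]}, {"hand": 1, "offset": [0, -30, 6], "angular": [0, 0, -52.5]}, {"hand": 1, "offset": [0, -36, 6], "angular": [0, 0, -63]}, {"hand": 1, "offset": [0, -42, 6], "angular": [0, 0, -73.5]}, {"hand": 1, "offset": [0.5, -48, 6], "angular": [0, 0, -84]}])

```text
time: 9.2
tool_pos: [0.5834, -0.2291, 0.2438]
tcp_rot: [-3.136, -0.157, 0.001]
wrist_force: [0.6, -0.1, 0.5]
width: 0.997
```

Call:
drive_tool(deltas=[{"hand": 1, "offset": [0.5, -6, 0], "angular": [0, 0, -9]}, {"hand": 1, "offset": [0.5, -10.5, 0], "angular": [0, 0, -9]}, {"hand": 1, "offset": [0.5, -10.5, 0], "angular": [0, 0, -9]}, {"hand": 1, "offset": [0.5, -10.5, 0], "angular": [0, 0, -9]}])

```text
time: 9.7
tool_pos: [0.5884, -0.3322, 0.2436]
tcp_rot: [-3.139, 0.081, 0.002]
wrist_force: [-0.6, 2.0, 0.3]
width: 0.998
```

```bash
python3 - <<'E'
from m import *
c=snap('wrist','w4.png'); s=bot.read_state(); print(s['time'],s['tool_pos'],s['tcp_rot'],s['q'].round(2))
E
```

```text
9.75 [ 0.58849804 -0.33173808  0.24394047] [-3.13905235e+00  7.96707728e-02  1.65233126e-03] [-0.55  0.26  1.59  0.    1.3   1.07]
```

View pics/w4.png

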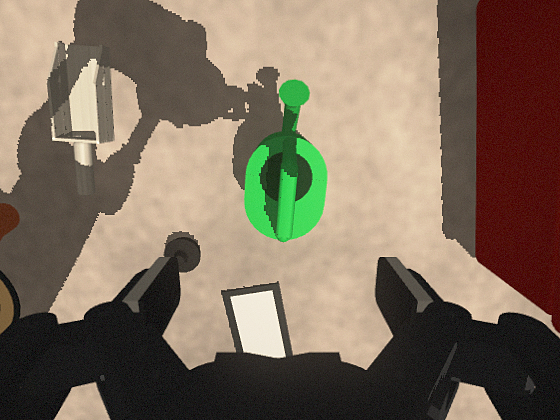

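The can is seen from above: oval body centred near (286,187), handle bar from about (290,140) to (284,240), spout tip at (294,93). I'll fit the oval and the bar axis.

```bash
python3 - <<'E'
from m import *
c=snap('wrist'); s=bot.read_state()
h=cv2.cvtColor(c['frame'],cv2.COLOR_BGR2HSV); m=cv2.inRange(h,(45,80,20),(80,255,255)); m[:,:220]=0;m[:,350:]=0
f=m.copy(); cs,_=cv2.findContours(m,cv2.RETR_EXTERNAL,cv2.CHAIN_APPROX_NONE); k=max(cs,key=cv2.contourArea); f[:]=0; cv2.drawContours(f,[k],-1,255,-1)
o=cv2.morphologyEx(f,cv2.MORPH_OPEN,cv2.getStructuringElement(2,(45,45)))
a=max(cv2.findContours(o,cv2.RETR_EXTERNAL,cv2.CHAIN_APPROX_NONE)[0],key=cv2.contourArea)[:,0].astype(float)
for z in(.085,):
    P=(plane(c,a,z)[:,:2]*1000).astype(np.float32); e=cv2.fitEllipse(P); print('oval',z,e)
sp=blob(c,(45,80,20),(80,255,255),(270,70,320,108)); ps=plane(c,cen(sp),.100)[0]; print('spout',ps*1000)
e0=np.array(e[0]); d=ps[:2]*1000-e0; print('yaw spout',np.degrees(np.arctan2(d[1],d[0])),np.linalg.norm(d))
# bar: brightness edges
g=h[:,:,2]; 
for y in (150,165,180,195,210,225): print(y,''.join(f'{v:4d}' for v in g[y,262:312:2]))
S=snap('scene'); r=blob(S,*GREEN,(205,330,290,400)); q=cen(blob(S,*GREEN,(266,380,290,400))); print('tri spout',tri(S,q,c,cen(sp)))
print(s['tool_pos'])
E
```

```text
oval 0.085 ((588.3514404296875, -338.7940368652344), (78.24467468261719, 104.14588928222656), 84.17060089111328)
spout [ 671.73050388 -349.79708238  100.        ]
yaw spout -7.517550276730146 84.10193358013248
150  216 215 220 222  90 100  91  99  94  97 103  84  83  87  89  88  87 116 223 220 220 220 222 220 222
165  228  74  63  48  48  50  45  47  48  47  91 103  96  98 101  93  93  92  76  71  73  71  71  64 208
180   64  67  64  50  44  52  50  45  42 103 182 215 213 217 219 221 222 195  60  69  69  70  69  76  76
195  219 227  80  83  55  52  48  49  59 168 207 211 215 215 220 227 202  65  77  70  71  80 234 221 219
210  220  59  85  97 105  97  97  97 128 189 213 214 219 220 221 207 157 220 221 220 218 220 217 220 222
225  214 216 216 214 224  81  99  91 171 210 218 216 217 221 214 186 224 221 220 216 219 220 218 221 220
tri spout (array([ 0.67102523, -0.34978814,  0.10630669]), np.float64(0.0009577781727476791))
[ 0.58853462 -0.33158533  0.24426567]
```

```bash
python3 - <<'E'
from m import *
c=snap('wrist')
P=plane(c,[(288.6,180),(287.3,195),(286.3,210),(285.3,225)],.130)*1000; print(P.round(1))
v=P[0]-P[-1]; print(np.degrees(np.arctan2(v[1],v[0])))
print(np.array([588.35,-338.8])+0, 'bar line y at x=588', np.interp(588,P[::-1,0],P[::-1,1]))
print(bot.read_state()['tool_pos'],np.degrees(bot.read_state()['tcp_rot']))
E
```

```text
[[ 605.3 -341.1  130. ]
 [ 593.1 -339.6  130. ]
 [ 580.6 -338.2  130. ]
 [ 567.8 -336.8  130. ]]
-6.5835609137099755
[ 588.35 -338.8 ] bar line y at x=588 -339.0241814826411
[ 0.5885638  -0.33173607  0.24482905] [-1.79920223e+02  4.50539482e+00  6.76096515e-03]
```

Call:
drive_tool(deltas=[{"hand": 0.5, "offset": [0, -0.73, -5], "angular": [0, 0, -3.6]}, {"hand": 0.5, "offset": [0, -0.73, -10], "angular": [0, 0, -3.6]}, {"hand": 0.5, "offset": [0, -0.73, -13], "angular": [0, 0, -3.6]}, {"hand": 0.5, "offset": [0, -0.73, -13.9], "angular": [0, 0, -3.6]}, {"hand": 0.5, "offset": [0, -0.73, -13.9], "angular": [0, 0, -3.6]}, {"hand": 0.3, "offset": [0, -0.73, -13.9], "angular": [0, 0, -3.6]}, {"hand": 0.1, "offset": [0, -0.73, -13.9], "angular": [0, 0, -3.6]}, {"hand": 0, "offset": [0, -0.73, -13.9], "angular": [0, 0, -3.6]}], force=50)

```text
time: 10.9
tool_pos: [0.5895, -0.3411, 0.1082]
tcp_rot: [3.135, -0.18, 0.005]
wrist_force: [0.3, 2.4, 6.5]
width: 0.148
```

Call:
drive_tool(deltas=[{"hand": 0, "offset": [0, 0, 0], "angular": [0, 0, 0]}, {"hand": 0, "offset": [0, 0, 0], "angular": [0, 0, 0]}, {"hand": 0, "offset": [0, 0, 1], "angular": [0, 0, 0]}, {"hand": 0, "offset": [0, 0, 3], "angular": [0, 0, 0]}])

```text
time: 11.4
tool_pos: [0.5869, -0.3402, 0.1352]
tcp_rot: [-3.135, 0.18, 0.005]
wrist_force: [-0.0, 0.2, -1.2]
width: 0.149
```

The can is gripped (12.6 mm opening) and lifting. I'll carry it toward its pad and stop short for a look.

Call:
drive_tool(deltas=[{"hand": 0, "offset": [0, 0, 4], "angular": [0, 0, 0]}, {"hand": 0, "offset": [-1, 3, 8], "angular": [0, 0, 4]}, {"hand": 0, "offset": [-3, 8, 9], "angular": [0, 0, 8]}, {"hand": 0, "offset": [-5, 13, 9], "angular": [0, 0, 12]}, {"hand": 0, "offset": [-7, 18, 9], "angular": [0, 0, 16]}, {"hand": 0, "offset": [-9, 23.5, 9], "angular": [0, 0, 20]}, {"hand": 0, "offset": [-11, 29, 9], "angular": [0, 0, 25]}, {"hand": 0, "offset": [-13, 34.5, 9], "angular": [0, 0, 30.5]}])

```text
time: 12.4
tool_pos: [0.4576, 0.0057, 0.2273]
tcp_rot: [3.072, 0.655, 0.003]
wrist_force: [1.1, 0.7, -1.7]
width: 0.153
```

Call:
drive_tool(deltas=[{"hand": 0, "offset": [-2, 5, 0], "angular": [0, 0, 0]}, {"hand": 0, "offset": [-4, 10, 0], "angular": [0, 0, 0]}, {"hand": 0, "offset": [-6, 15, 0], "angular": [0, 0, 0]}, {"hand": 0, "offset": [-7.2, 18.5, 0], "angular": [0, 0, 0]}, {"hand": 0, "offset": [-7.2, 18.5, 0], "angular": [0, 0, 0]}, {"hand": 0, "offset": [-7.2, 18.5, 0], "angular": [0, 0, 0]}])

```text
time: 13.15
tool_pos: [0.3864, 0.189, 0.2266]
tcp_rot: [3.073, 0.652, 0.002]
wrist_force: [0.5, 0.1, -0.6]
width: 0.151
```

```bash
python3 - <<'E'
from m import *
c=snap('wrist','w5.png'); s=bot.read_state(); print(s['time'],s['tool_pos'],s['tcp_rot'],s['q'].round(2))
E
```

```text
13.2 [0.3865434  0.18863822 0.22644795] [3.07313386e+00 6.50177727e-01 1.34204744e-03] [ 0.4  -0.21  2.1  -0.    1.25  1.55]
```

View pics/w5.png

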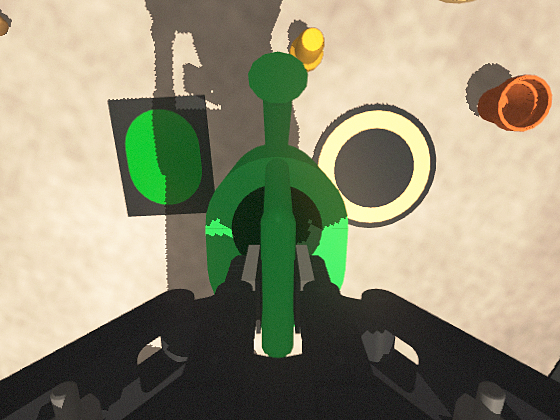

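The can pad's oval is at (164,157), clear of the held can. The trivet pad's ring is at (374,165). I'll measure both.

```bash
python3 - <<'E'
from m import *
c=snap('wrist')
h=cv2.cvtColor(c['frame'],cv2.COLOR_BGR2HSV)
a=blob(c,(45,80,20),(80,255,255),(115,95,205,210),3); P=(plane(c,a,.003)[:,:2]*1000).astype(np.float32); print('oval',cv2.fitEllipse(P),cen(P))
m=cv2.inRange(h,(0,0,0),(180,255,85)); 
d=blob(c,(0,0,0),(180,255,90),(100,90,150,220))
P2=plane(c,[(109,101),(204,95),(215,212),(127,216)],.003)[:,:2]*1000; print('padcorners',P2.round(1),P2.mean(0))
v=P2[2]-P2[1]; print(np.degrees(np.arctan2(v[1],v[0]))) 
b=blob(c,(15,60,150),(32,255,255),(310,100,440,235)); Q=(plane(c,b,.003)[:,:2]*1000).astype(np.float32); print('triv pad',cv2.fitEllipse(Q))
s=bot.read_state(); print(s['tool_pos'])
E
```

```text
oval ((354.1216125488281, 313.4437561035156), (85.45687103271484, 107.76940155029297), 116.39372253417969) [354.10652806 313.44157811]
padcorners [[389.  386.1]
 [435.3 295. ]
 [319.2 238.1]
 [273.1 330.6]] [354.15478972 312.46540111]
-153.87108629642285
triv pad ((441.37384033203125, 92.01968383789062), (115.28804779052734, 129.66732788085938), 147.53065490722656)
[0.38661537 0.18842197 0.22626695]
```

```bash
python3 - <<'E'
from m import *
for n,b in(('scene',(245,100,310,140)),('side',(140,175,215,215))):
    c=snap(n); c['frame']=cv2.imread(f'pics/{n}0.png')
    a=blob(c,*GREEN,b); print(n,cv2.fitEllipse((plane(c,a,.003)[:,:2]*1000).astype(np.float32)))
    d=blob(c,(0,0,0),(180,255,90),(b[0]-12,b[1]-12,b[2]+12,b[3]+8),5)
    r=cv2.minAreaRect((plane(c,d,.003)[:,:2]*1000).astype(np.float32)); print(r)
E
```

```text
scene ((353.5119323730469, 314.0398254394531), (86.8990249633789, 110.06324768066406), 116.08967590332031)
((298.2133483886719, 345.45220947265625), (197.87400817871094, 217.30899047851562), 27.6588191986084)
side ((353.6112976074219, 310.47650146484375), (84.83309173583984, 107.88241577148438), 118.83612060546875)
((347.8932800292969, 400.35809326171875), (366.4958801269531, 210.33053588867188), 77.37757873535156)
```

Call:
drive_tool(deltas=[{"hand": 0, "offset": [-1, 4.5, 0], "angular": [0, 0, 2.4]}, {"hand": 0, "offset": [-2.2, 9, 0], "angular": [0, 0, 2.4]}, {"hand": 0, "offset": [-3.26, 12.46, 0], "angular": [0, 0, 2.4]}, {"hand": 0, "offset": [-3.26, 12.46, -4], "angular": [0, 0, 2.4]}, {"hand": 0, "offset": [-3.26, 12.46, -8], "angular": [0, 0, 2.4]}, {"hand": 0, "offset": [-3.26, 12.46, -10.3], "angular": [0, 0, 2.4]}, {"hand": 0, "offset": [-3.26, 12.46, -10.8], "angular": [0, 0, 2.4]}, {"hand": 0, "offset": [-3.26, 12.46, -10.8], "angular": [0, 0, 2.4]}])

```text
time: 14.35
tool_pos: [0.3542, 0.3137, 0.1183]
tcp_rot: [-3.059, -0.714, -0.0]
wrist_force: [0.1, -0.1, -0.9]
width: 0.152
```

Call:
drive_tool(deltas=[{"hand": 0, "offset": [0, 0, -0.3], "angular": [0, 0, 0]}, {"hand": 0, "offset": [0, 0, -0.5], "angular": [0, 0, 0]}, {"hand": 0, "offset": [0, 0, -0.65], "angular": [0, 0, 0]}, {"hand": 0, "offset": [0, 0, -0.72], "angular": [0, 0, 0]}, {"hand": 0, "offset": [0, 0, -0.72], "angular": [0, 0, 0]}])

```text
time: 14.98
tool_pos: [0.3537, 0.3143, 0.1113]
tcp_rot: [-3.059, -0.715, -0.001]
wrist_force: [-0.9, 0.3, 2.4]
width: 0.152
```

Call:
drive_tool(deltas=[{"hand": 0.3, "offset": [0, 0, -0.05], "angular": [0, 0, 0]}, {"hand": 0.6, "offset": [0, 0, -0.05], "angular": [0, 0, 0]}, {"hand": 0.6, "offset": [0, 0, 0], "angular": [0, 0, 0]}, {"hand": 0.6, "offset": [0, 0, 3], "angular": [0, 0, 0]}, {"hand": 0.6, "offset": [0, 0, 8], "angular": [0, 0, 0]}, {"hand": 0.6, "offset": [1, -4, 12], "angular": [0, 0, 0]}, {"hand": 0.6, "offset": [2, -9, 12], "angular": [0, 0, 0]}, {"hand": 0.6, "offset": [3, -12, 12], "angular": [0, 0, 0]}])

```text
time: 15.98
tool_pos: [0.384, 0.1924, 0.2317]
tcp_rot: [3.059, 0.715, 0.003]
wrist_force: [-0.4, 1.0, -1.1]
width: 0.597
```

```bash
python3 - <<'E'
from m import *
c=snap('wrist','w6.png'); s=bot.read_state(); print(s['time'],s['tool_pos'])
h=cv2.cvtColor(c['frame'],cv2.COLOR_BGR2HSV); m=cv2.inRange(h,(45,80,20),(80,255,255)); 
k=max(cv2.findContours(m,cv2.RETR_EXTERNAL,cv2.CHAIN_APPROX_NONE)[0],key=cv2.contourArea); f=m*0; cv2.drawContours(f,[k],-1,255,-1)
o=cv2.morphologyEx(f,cv2.MORPH_OPEN,cv2.getStructuringElement(2,(45,45)))
a=max(cv2.findContours(o,cv2.RETR_EXTERNAL,cv2.CHAIN_APPROX_NONE)[0],key=cv2.contourArea)[:,0].astype(float)
print('oval top',cv2.fitEllipse((plane(c,a,.088)[:,:2]*1000).astype(np.float32)))
print(proj(c,[[.354,.313,.003],[.354,.313,.13]]))
E
```

```text
16.025 [0.38467646 0.18984821 0.23122337]
oval top ((358.5207824707031, 306.9668273925781), (94.25223541259766, 112.72061920166016), 68.93112182617188)
[[169.27285873 152.91292475]
 [116.13080744 171.90111019]]
```

View pics/w6.png

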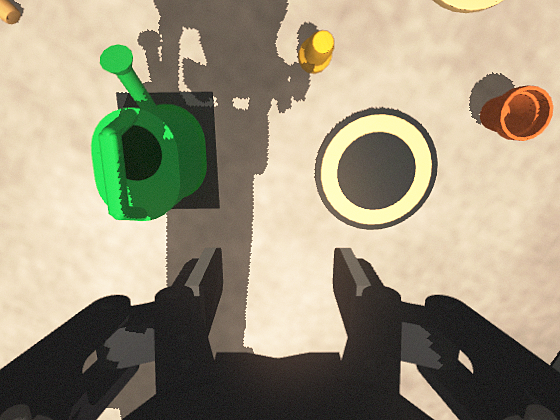

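The can stands on its pad with the bar at about (117,170) against the predicted (116,172). The trivet ring on its pad is fully visible at (377,168). I'll move to the scoop and refit that ring on the way.

```bash
python3 - <<'E'
from m import *
c=snap('wrist')
b=blob(c,(15,60,150),(32,255,255),(305,95,445,235)); Q=(plane(c,b,.003)[:,:2]*1000).astype(np.float32); print('triv pad',cv2.fitEllipse(Q))
print(bot.read_state()['tool_pos'])
E
```

```text
triv pad ((439.5237731933594, 93.82511138916016), (122.68209075927734, 126.24909210205078), 159.13833618164062)
[0.38417954 0.1916366  0.23097758]
```

Call:
drive_tool(deltas=[{"hand": 1, "offset": [4, -4, 0], "angular": [0, 0, -5]}, {"hand": 1, "offset": [8, -8, 0], "angular": [0, 0, -10]}, {"hand": 1, "offset": [12, -12.5, 0], "angular": [0, 0, -15]}, {"hand": 1, "offset": [16, -17, 0], "angular": [0, 0, -20]}, {"hand": 1, "offset": [20, -21.5, 0], "angular": [0, 0, -25]}, {"hand": 1, "offset": [24, -26, 0], "angular": [0, 0, -30]}, {"hand": 1, "offset": [26.8, -31.2, 0], "angular": [0, 0, -33.3]}, {"hand": 1, "offset": [26.8, -31.2, 0], "angular": [0, 0, -33.3]}])

```text
time: 17.08
tool_pos: [0.6531, -0.121, 0.2294]
tcp_rot: [3.135, -0.197, -0.001]
wrist_force: [-0.9, 0.4, -0.6]
width: 1.003
```

Call:
drive_tool(deltas=[{"hand": 1, "offset": [0, 0, 0], "angular": [0, 0, 0]}])

```text
time: 17.2
tool_pos: [0.6513, -0.1172, 0.2298]
tcp_rot: [-3.135, 0.191, 0.003]
wrist_force: [-0.2, 0.3, 0.5]
width: 0.999
```

```bash
python3 - <<'E'
from m import *
c=snap('wrist','w7.png'); s=bot.read_state(); print(s['time'],s['tool_pos'],s['tcp_rot'])
cv2.imwrite('pics/w7c.png',cv2.resize(c['frame'][60:320,150:420],None,fx=2.2,fy=2.2,interpolation=cv2.INTER_CUBIC))
E
```

```text
17.25 [ 0.65106976 -0.11669983  0.23011898] [-3.13496876e+00  1.89667377e-01  2.04065626e-03]
```

View pics/w7c.png

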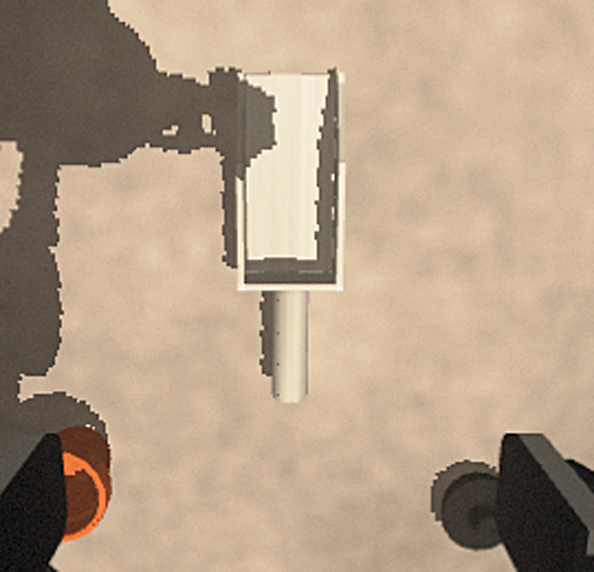

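The crop shows the scoop's wall-top back corners at crop (238,289) and (344,289), the handle end at (290,403) and the front edge near y=72. I'll turn those into world points.

```bash
python3 - <<'E'
from m import *
c=snap('wrist'); S=snap('scene')
u=lambda x,y:(x/2.2+150,y/2.2+60)
L,R=plane(c,[u(238,289),u(344,289)],.034)*1000; H=plane(c,u(290,403),.022)[0]*1000
L2,R2=plane(c,[u(238,185),u(344,170)],.034)*1000
F=plane(c,[u(245,72),u(333,72)],.001)*1000
print('back',L,R,np.linalg.norm(L-R),'H',H,'front',F)
for n,v in(('L',L2-L),('R',R2-R),('axis',F.mean(0)-H)): print(n,np.degrees(np.arctan2(v[1],v[0])))
v=L-R;print('perp',np.degrees(np.arctan2(v[1],v[0]))-90)
M=(L+R)/2
print('centre from back',M[:2],' mid H-F',((H+F.mean(0))/2)[:2])
# height: triangulate back-wall corners with scene0 picks (316.5,272) (306,293.5)
print(tri(S,(316.5,272),c,u(238,289)),tri(S,(306,293.5),c,u(344,289)))
s=bot.read_state();print(s['tool_pos'],s['tcp_rot'])
E
```

```text
back [642.43156806 -94.93532724  34.        ] [ 636.22136308 -145.34500176   34.        ] 50.79076619486433 H [ 576.34297231 -112.26716049   22.        ] front [[ 742.00819787 -110.30693816    1.        ]
 [ 736.76689324 -152.8230214     1.        ]]
L -7.915829806759219
R -5.705010491353749
axis -6.750077058986091
perp -7.023149355064433
centre from back [ 639.32646557 -120.1401645 ]  mid H-F [ 657.86525893 -121.91607013]
(array([ 0.64227195, -0.09469061,  0.02754349]), np.float64(0.00258931061824965)) (array([ 0.63799322, -0.14680524,  0.02443218]), np.float64(0.008179113365917473))
[ 0.65103538 -0.11637836  0.23069601] [-3.13544208e+00  1.88418962e-01  5.70825502e-04]
```

Call:
drive_tool(deltas=[{"hand": 1, "offset": [1.75, -0.7, -5], "angular": [0, 0, 0]}, {"hand": 1, "offset": [1.75, -0.7, -11], "angular": [0, 0, 0]}, {"hand": 1, "offset": [1.75, -0.7, -17], "angular": [0, 0, 0]}, {"hand": 1, "offset": [1.75, -0.7, -21], "angular": [0, 0, 0]}, {"hand": 1, "offset": [1.75, -0.7, -22.5], "angular": [0, 0, 0]}, {"hand": 1, "offset": [1.75, -0.7, -22.7], "angular": [0, 0, 0]}, {"hand": 0.75, "offset": [1.75, -0.7, -22.7], "angular": [0, 0, 0]}, {"hand": 0.55, "offset": [1.75, -0.7, -22.7], "angular": [0, 0, 0]}], force=45)

```text
time: 18.35
tool_pos: [0.6711, -0.1254, 0.0064]
tcp_rot: [3.135, -0.191, 0.007]
wrist_force: [-0.7, -1.0, 0.8]
width: 0.606
```

Call:
drive_tool(deltas=[{"hand": 0.4, "offset": [0, 0, 0], "angular": [0, 0, 0]}, {"hand": 0.4, "offset": [0, 0, 0], "angular": [0, 0, 0]}, {"hand": 0.4, "offset": [0, 0, 0], "angular": [0, 0, 0]}])

```text
time: 18.73
tool_pos: [0.6712, -0.1255, 0.0065]
tcp_rot: [3.135, -0.191, 0.007]
wrist_force: [-0.1, 1.6, 6.6]
width: 0.578
```

Call:
drive_tool(deltas=[{"hand": 0.4, "offset": [0, 0, 1.5], "angular": [0, 0, 0]}, {"hand": 0.4, "offset": [0, 0, 5], "angular": [0, 0, 0]}, {"hand": 0.4, "offset": [-3, -2, 9], "angular": [0, 0, 2]}, {"hand": 0.4, "offset": [-8, -5, 9], "angular": [0, 0, 4]}, {"hand": 0.4, "offset": [-13, -8, 9], "angular": [0, 0, 7]}, {"hand": 0.4, "offset": [-18, -11, 9], "angular": [0, 0, 9]}, {"hand": 0.4, "offset": [-23, -14, 9], "angular": [0, 0, 12]}, {"hand": 0.4, "offset": [-28, -16.5, 9], "angular": [0, 0, 13.9]}])

```text
time: 19.73
tool_pos: [0.3873, -0.291, 0.0944]
tcp_rot: [3.135, 0.192, 0.001]
wrist_force: [-0.9, -0.5, -1.4]
width: 0.58
```

Call:
drive_tool(deltas=[{"hand": 0.4, "offset": [-2.8, -0.7, 0], "angular": [0, 0, 0]}, {"hand": 0.4, "offset": [-2.8, -0.7, 0], "angular": [0, 0, 0]}, {"hand": 0.4, "offset": [-2.8, -0.7, 0], "angular": [0, 0, 0]}])

```text
time: 20.1
tool_pos: [0.3616, -0.2973, 0.0943]
tcp_rot: [3.135, 0.189, 0.002]
wrist_force: [-0.2, -0.7, -2.1]
width: 0.578
```

```bash
python3 - <<'E'
from m import *
s=bot.read_state(); print(s['time'],s['tool_pos'],s['tcp_rot'],s['wrist_force'],s['width'])
S=snap('scene');D=snap('side');W=snap('wrist')
a=S['frame'][200:380,60:270];b=D['frame'][220:400,210:420];c=W['frame'][90:360,140:420]
r=lambda i:cv2.resize(i,(400,300 if i is c else 300),interpolation=2)
cv2.imwrite('pics/s1.png',cv2.vconcat([cv2.hconcat([r(a),r(b)]),cv2.hconcat([r(c),r(c)*0])]))
E
```

```text
20.1 [ 0.36158084 -0.2973249   0.09429828] [3.13518959e+00 1.88683282e-01 1.86035866e-03] [-0.22531473 -0.65150781 -2.14144585] 0.5781194618525372
```

View pics/s1.png

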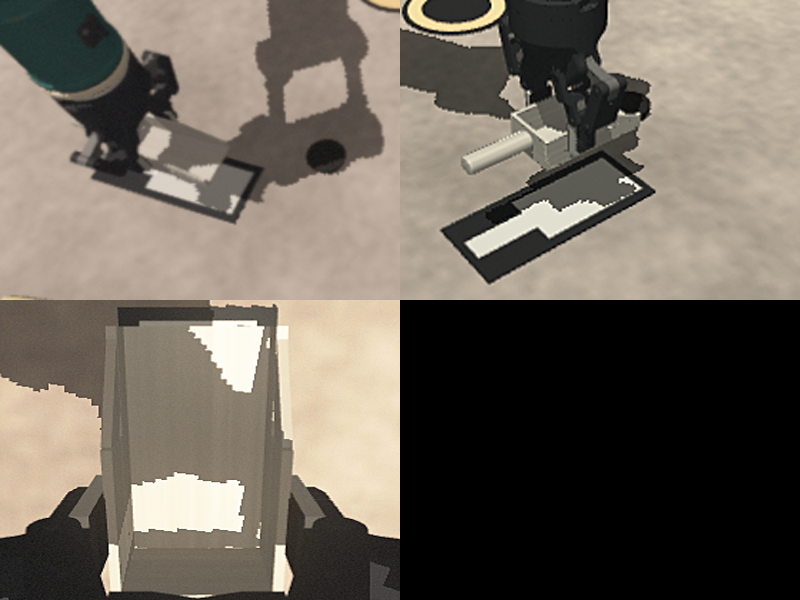

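The scoop is held level above its pad; the yaw already matches to about 0.1°. Lowering.

Call:
drive_tool(deltas=[{"hand": 0.4, "offset": [0.18, 0, -4], "angular": [0, 0, 0]}, {"hand": 0.4, "offset": [0.18, 0, -7], "angular": [0, 0, 0]}, {"hand": 0.4, "offset": [0.18, 0, -7.8], "angular": [0, 0, 0]}, {"hand": 0.4, "offset": [0.18, 0, -8.1], "angular": [0, 0, 0]}, {"hand": 0.4, "offset": [0.18, 0, -8.3], "angular": [0, 0, 0]}, {"hand": 0.4, "offset": [0.18, 0, -8.4], "angular": [0, 0, 0]}, {"hand": 0.4, "offset": [0.18, 0, -8.4], "angular": [0, 0, 0]}])

```text
time: 21.12
tool_pos: [0.3633, -0.2975, 0.0103]
tcp_rot: [3.135, 0.189, 0.001]
wrist_force: [0.0, -0.7, -2.6]
width: 0.579
```

Call:
drive_tool(deltas=[{"hand": 0.4, "offset": [0, 0, -0.06], "angular": [0, 0, 0]}, {"hand": 0.4, "offset": [0, 0, -0.12], "angular": [0, 0, 0]}, {"hand": 0.4, "offset": [0, 0, -0.12], "angular": [0, 0, 0]}])

```text
time: 21.5
tool_pos: [0.3631, -0.2975, 0.0094]
tcp_rot: [3.135, 0.189, 0.0]
wrist_force: [-2.4, 0.5, 5.3]
width: 0.578
```

Call:
drive_tool(deltas=[{"hand": 0.7, "offset": [0, 0, 0], "angular": [0, 0, 0]}, {"hand": 0.8, "offset": [0, 0, 0], "angular": [0, 0, 0]}, {"hand": 0.8, "offset": [0, 0, 0], "angular": [0, 0, 0]}, {"hand": 0.8, "offset": [0, 0, 4], "angular": [0, 0, 0]}, {"hand": 0.8, "offset": [0, 0, 10], "angular": [0, 0, 0]}, {"hand": 0.8, "offset": [2, 3, 15], "angular": [0, 0, -5]}, {"hand": 0.8, "offset": [5, 8, 20], "angular": [0, 0, -10]}, {"hand": 0.8, "offset": [9, 13, 22], "angular": [0, 0, -15]}])

```text
time: 22.5
tool_pos: [0.4441, -0.1801, 0.2251]
tcp_rot: [3.131, -0.229, 0.007]
wrist_force: [1.2, -0.7, -0.2]
width: 0.8
```

Call:
drive_tool(deltas=[{"hand": 0.5, "offset": [3.5, 5, 0], "angular": [0, 0, -3]}, {"hand": 0.5, "offset": [7, 10, 0], "angular": [0, 0, -7]}, {"hand": 0.5, "offset": [11, 15, 0], "angular": [0, 0, -7]}, {"hand": 0.5, "offset": [15, 20, 0], "angular": [0, 0, -7]}, {"hand": 0.5, "offset": [18, 25, 0], "angular": [0, 0, -7]}, {"hand": 0.5, "offset": [20.5, 28.7, 0], "angular": [0, 0, -7]}, {"hand": 0.5, "offset": [20.5, 28.7, 0], "angular": [0, 0, -7]}, {"hand": 0.5, "offset": [20.5, 28.7, 0], "angular": [0, 0, -7]}])

```text
time: 23.5
tool_pos: [0.6472, 0.1065, 0.2213]
tcp_rot: [3.114, -0.411, -0.002]
wrist_force: [0.4, -0.4, -0.1]
width: 0.503
```

```bash
python3 - <<'E'
from m import *
c=snap('wrist','w8.png'); s=bot.read_state(); print(s['time'],s['tool_pos'],s['tcp_rot'])
S=snap('scene','s2.png');D=snap('side','d2.png')
a=S['frame'][260:340,90:210];b=D['frame'][290:400,215:365]
w=c['frame'][40:340,120:440]
i=lambda x,z:cv2.resize(x,z,interpolation=2)
cv2.imwrite('pics/m2.png',cv2.hconcat([cv2.vconcat([i(a,(400,267)),i(b,(400,293))]),i(w,(400,560)) if 0 else cv2.copyMakeBorder(i(w,(400,375)),0,185,0,0,0)]))
E
```

```text
23.55 [0.64704743 0.1059206  0.22149548] [ 3.11363020e+00 -4.12737087e-01 -1.71670175e-03]
```

View pics/m2.png

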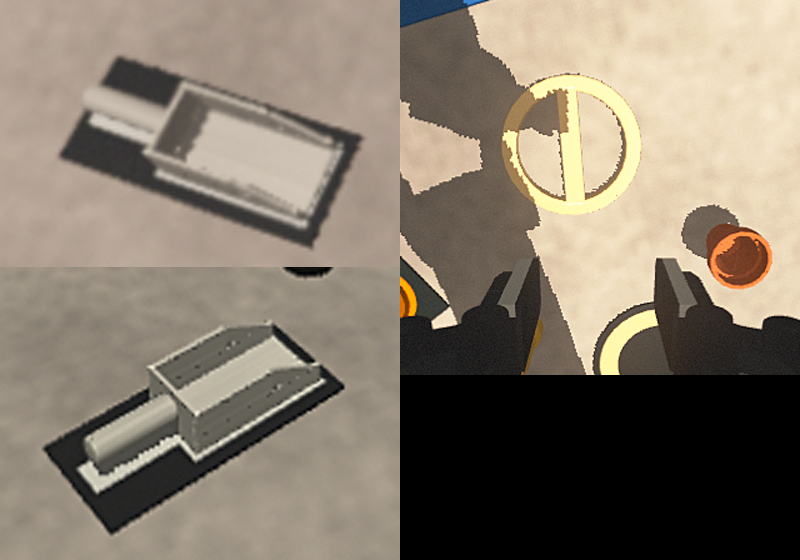

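The scoop sits aligned on its silhouette in both views. The trivet is near wrist pixel (257,155), with its bar almost vertical in the image. I'll measure the trivet and check the scoop numerically.

```bash
python3 - <<'E'
from m import *
c=snap('wrist');S=snap('scene');D=snap('side')
h=cv2.cvtColor(c['frame'],cv2.COLOR_BGR2HSV)
m=cv2.inRange(h,(12,78,40),(34,255,255)); z=m*0; z[85:225,190:325]=m[85:225,190:325]
z=cv2.morphologyEx(z,cv2.MORPH_OPEN,np.ones((3,3),np.uint8))
cs,hi=cv2.findContours(z,cv2.RETR_CCOMP,cv2.CHAIN_APPROX_NONE)
cs=sorted([(cv2.contourArea(x),hi[0][i][3],x[:,0].astype(float)) for i,x in enumerate(cs)],key=lambda t:-t[0])[:4]
for A,p,x in cs:
    P=plane(c,x,.012)[:,:2]*1000; print(A,p,cv2.fitEllipse(P.astype(np.float32)),cen(P))
g=[cen(plane(c,x,.012)[:,:2]*1000) for A,p,x in cs if p>=0][:2]
if len(g)==2: v=g[1]-g[0]; print('bar yaw',np.degrees(np.arctan2(v[1],v[0]))-90,np.mean(g,0))
u=plane(c,[((571-400)/1.25+120,90/1.25+40),((577-400)/1.25+120,203/1.25+40)],.012);v=u[0]-u[1];print('pick yaw',np.degrees(np.arctan2(v[1],v[0])))
b=blob(S,*BEI,(330,180,392,232)); print('S',pcen(S,b,.012)[0],'tri',tri(S,cen(b),c,cen(cs[0][2])))
A=plane(S,[(144,284.6),(134.4,305.9)],.037)*1000; B=plane(D,[(271.2,327.5),(286.2,351.9)],.037)*1000
for X in(A,B): v=X[0]-X[1]; print('scoop centre',X.mean(0)[:2]+20*np.array([.9925,.122]),'yaw',np.degrees(np.arctan2(v[1],v[0]))-90,np.linalg.norm(v))
print(bot.read_state()['tool_pos'],bot.read_state()['tcp_rot'])
E
```

```text
461.5 -1 ((715.1115112304688, 153.79029846191406), (15.927407264709473, 44.18928527832031), 36.45818328857422) [715.11264986 154.25634572]
342.0 -1 ((665.9801635742188, 174.4305419921875), (11.532279968261719, 58.91243362426758), 97.50447082519531) [666.31677122 174.716855  ]
284.5 -1 ((708.9861450195312, 120.41899871826172), (14.5754976272583, 38.04207992553711), 82.40718841552734) [707.86391591 119.71226526]
87.5 -1 ((647.8435668945312, 152.42845153808594), (11.891916275024414, 38.6042366027832), 129.85768127441406) [643.7631766  153.47496028]
pick yaw -13.047967785185266
S [669.636987   108.34089528] tri (array([ 0.68998982,  0.16188556, -0.05675347]), np.float64(0.05259579691637738))
scoop centre [ 352.97139799 -298.71649324] yaw 11.934277982988291 48.296928202298545
scoop centre [ 347.22488757 -306.0014235 ] yaw -3.9275720957930673 57.21452996113984
[0.64743836 0.10566594 0.22230404] [-3.11411890e+00  4.14379643e-01 -5.00680743e-04]
```

```bash
python3 - <<'E'
from m import *
c=snap('wrist'); f=c['frame']; h=cv2.cvtColor(f,cv2.COLOR_BGR2HSV)
for y in (110,155,190): print(y,[(x,h[y,x].tolist()) for x in range(195,325,5)])
E
```

```text
110 [(195, [14, 60, 106]), (200, [15, 63, 113]), (205, [17, 58, 109]), (210, [12, 63, 109]), (215, [15, 64, 104]), (220, [12, 69, 177]), (225, [26, 111, 255]), (230, [28, 78, 255]), (235, [28, 70, 255]), (240, [28, 69, 255]), (245, [30, 70, 255]), (250, [30, 13, 255]), (255, [29, 48, 255]), (260, [28, 70, 255]), (265, [29, 68, 255]), (270, [29, 63, 255]), (275, [29, 67, 255]), (280, [28, 59, 255]), (285, [29, 83, 255]), (290, [19, 45, 240]), (295, [19, 52, 244]), (300, [18, 47, 243]), (305, [19, 49, 244]), (310, [19, 47, 243]), (315, [20, 51, 239]), (320, [19, 48, 237])]
155 [(195, [13, 63, 113]), (200, [12, 53, 105]), (205, [16, 129, 233]), (210, [28, 74, 255]), (215, [18, 53, 233]), (220, [18, 55, 230]), (225, [18, 62, 233]), (230, [19, 56, 235]), (235, [19, 54, 239]), (240, [18, 52, 240]), (245, [19, 52, 250]), (250, [30, 68, 255]), (255, [28, 72, 255]), (260, [28, 70, 255]), (265, [17, 54, 235]), (270, [18, 62, 232]), (275, [19, 55, 238]), (280, [20, 53, 239]), (285, [19, 56, 238]), (290, [18, 55, 238]), (295, [20, 57, 239]), (300, [16, 141, 202]), (305, [29, 67, 255]), (310, [30, 57, 255]), (315, [19, 53, 241]), (320, [18, 51, 240])]
190 [(195, [18, 66, 104]), (200, [15, 78, 105]), (205, [16, 75, 112]), (210, [13, 70, 116]), (215, [18, 133, 161]), (220, [17, 130, 159]), (225, [30, 73, 255]), (230, [16, 133, 144]), (235, [18, 55, 242]), (240, [19, 54, 238]), (245, [19, 53, 239]), (250, [11, 76, 107]), (255, [28, 72, 255]), (260, [28, 75, 255]), (265, [30, 66, 255]), (270, [19, 57, 238]), (275, [18, 57, 243]), (280, [14, 84, 128]), (285, [16, 133, 140]), (290, [29, 67, 255]), (295, [29, 68, 255]), (300, [30, 71, 255]), (305, [19, 57, 234]), (310, [19, 61, 231]), (315, [19, 60, 234]), (320, [18, 60, 235])]
```

```bash
python3 - <<'E'
from m import *
c=snap('wrist'); h=cv2.cvtColor(c['frame'],cv2.COLOR_BGR2HSV)
m=cv2.inRange(h,(0,0,252),(180,255,255))|cv2.inRange(h,(10,100,100),(34,255,255))
z=m*0; z[85:225,190:325]=m[85:225,190:325]
a=max(cv2.findContours(z,cv2.RETR_EXTERNAL,cv2.CHAIN_APPROX_NONE)[0],key=cv2.contourArea)[:,0].astype(float)
hull=cv2.convexHull(a.astype(np.float32))[:,0]
for q in(a,hull): P=(plane(c,q,.012)[:,:2]*1000).astype(np.float32); print(cv2.fitEllipse(P),cv2.minEnclosingCircle(P))
B=[]
for y in range(130,192,6):
    x=np.where(h[y,235:285,2]>=252)[0]+235; B.append((x.mean(),y)); print(y,x.min(),x.max(),len(x))
P=plane(c,B,.012)[:,:2]*1000; vx,vy,x0,y0=cv2.fitLine(P.astype(np.float32),cv2.DIST_HUBER,0,.01,.01).ravel(); print('bar yaw',np.degrees(np.arctan2(vy,vx)),x0,y0)
S=snap('scene'); S['frame']=cv2.imread('pics/scene0.png'); b=blob(S,*BEI,(330,180,392,232)); print('tri',tri(S,cen(b),c,cen(hull)))
E
```

```text
((674.634033203125, 121.92601776123047), (118.02653503417969, 118.21784973144531), 107.66783905029297) ((674.6463623046875, 122.0577392578125), 59.842926025390625)
((674.5848999023438, 121.94914245605469), (119.08245086669922, 119.1514892578125), 123.19876861572266) ((674.6463623046875, 122.0577392578125), 59.842926025390625)
130 255 261 7
136 255 261 7
142 254 262 9
148 236 262 16
154 249 263 15
160 246 263 17
166 250 264 15
172 250 264 15
178 251 265 15
184 252 265 14
190 252 278 17
bar yaw -14.731744 672.22076 121.31806
tri (array([0.67557787, 0.12163105, 0.00781674]), np.float64(0.0021077838639435467))
```

Call:
drive_tool(deltas=[{"hand": 0.45, "offset": [2.72, 1.63, -5], "angular": [0, 0, 0.4]}, {"hand": 0.45, "offset": [2.72, 1.63, -11], "angular": [0, 0, 0.4]}, {"hand": 0.45, "offset": [2.72, 1.63, -17], "angular": [0, 0, 0.4]}, {"hand": 0.45, "offset": [2.72, 1.63, -20.5], "angular": [0, 0, 0.4]}, {"hand": 0.45, "offset": [2.72, 1.63, -21.5], "angular": [0, 0, 0.4]}, {"hand": 0.45, "offset": [2.72, 1.63, -21.8], "angular": [0, 0, 0.4]}, {"hand": 0.45, "offset": [2.72, 1.63, -21.8], "angular": [0, 0, 0.4]}], force=50)

```text
time: 24.82
tool_pos: [0.6768, 0.1232, 0.0062]
tcp_rot: [-3.115, 0.401, -0.006]
wrist_force: [-0.4, -1.8, -0.4]
width: 0.451
```

Call:
drive_tool(deltas=[{"hand": 0.45, "offset": [-0.2, -0.1, -0.35], "angular": [0, 0, 0]}, {"hand": 0.3, "offset": [-0.2, -0.1, -0.35], "angular": [0, 0, 0]}, {"hand": 0.1, "offset": [-0.2, -0.1, -0.35], "angular": [0, 0, 0]}, {"hand": 0, "offset": [-0.2, -0.1, -0.35], "angular": [0, 0, 0]}, {"hand": 0, "offset": [-0.2, -0.1, -0.35], "angular": [0, 0, 0]}, {"hand": 0, "offset": [-0.2, -0.1, -0.35], "angular": [0, 0, 0]}])

```text
time: 25.58
tool_pos: [0.6735, 0.1221, 0.0014]
tcp_rot: [-3.116, 0.401, -0.002]
wrist_force: [-0.3, -0.3, 4.8]
width: 0.173
```

Call:
drive_tool(deltas=[{"hand": 0, "offset": [0, 0, 3], "angular": [0, 0, 0]}, {"hand": 0, "offset": [0, 0, 8], "angular": [0, 0, 0]}, {"hand": 0, "offset": [-3, -0.3, 11], "angular": [0, 0, 0]}, {"hand": 0, "offset": [-9, -1, 11], "angular": [0, 0, 0]}, {"hand": 0, "offset": [-15, -2, 11], "angular": [0, 0, 0]}, {"hand": 0, "offset": [-20, -2.5, 11], "angular": [0, 0, 0]}, {"hand": 0, "offset": [-23.6, -2.8, 11], "angular": [0, 0, 0]}, {"hand": 0, "offset": [-23.6, -2.8, 11], "angular": [0, 0, 0]}])

```text
time: 26.58
tool_pos: [0.4333, 0.0936, 0.1091]
tcp_rot: [3.115, -0.401, -0.005]
wrist_force: [0.5, -0.1, -1.7]
width: 0.168
```

```bash
python3 - <<'E'
from m import *
c=snap('wrist','w9.png'); s=bot.read_state(); print(s['time'],s['tool_pos'],s['tcp_rot'],s['wrist_force'],s['width'])
S=snap('scene');D=snap('side')
i=lambda x,z:cv2.resize(x,z,interpolation=2)
cv2.imwrite('pics/m3.png',cv2.hconcat([cv2.vconcat([i(S['frame'][120:240,200:360],(400,300)),i(D['frame'][150:270,180:340],(400,300))]),cv2.vconcat([i(c['frame'],(400,300)),np.zeros((300,400,3),np.uint8)])]))
E
```

```text
26.625 [0.43574267 0.09390251 0.10993154] [ 3.11580543e+00 -4.01063520e-01 -4.47061681e-04] [ 0.77238507  0.62549628 -1.00093546] 0.17022420873913496
```

View pics/m3.png

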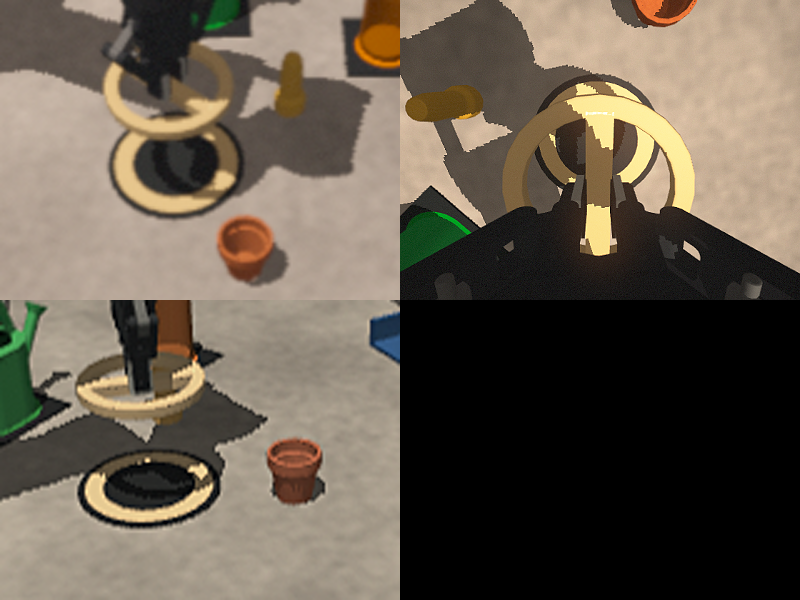

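The trivet is level above its pad and the nozzle and pot are undisturbed. Lowering.

Call:
drive_tool(deltas=[{"hand": 0, "offset": [0.1, 0, -4], "angular": [0, 0, 0]}, {"hand": 0, "offset": [0.1, 0, -8], "angular": [0, 0, 0]}, {"hand": 0, "offset": [0.1, 0, -9.6], "angular": [0, 0, 0]}, {"hand": 0, "offset": [0.1, 0, -10.1], "angular": [0, 0, 0]}, {"hand": 0, "offset": [0.1, 0, -10.1], "angular": [0, 0, 0]}])

```text
time: 27.35
tool_pos: [0.4391, 0.0942, 0.0101]
tcp_rot: [-3.116, 0.401, -0.002]
wrist_force: [-0.3, 0.3, -0.3]
width: 0.171
```

Call:
drive_tool(deltas=[{"hand": 0, "offset": [-0.14, -0.03, -0.3], "angular": [0, 0, 0]}, {"hand": 0, "offset": [-0.14, -0.03, -0.5], "angular": [0, 0, 0]}, {"hand": 0, "offset": [-0.14, -0.03, -0.58], "angular": [0, 0, 0]}, {"hand": 0, "offset": [-0.14, -0.03, -0.58], "angular": [0, 0, 0]}])

```text
time: 27.85
tool_pos: [0.4369, 0.0938, 0.0044]
tcp_rot: [-3.116, 0.401, -0.001]
wrist_force: [-2.4, -0.2, 5.3]
width: 0.169
```

Call:
drive_tool(deltas=[{"hand": 0.2, "offset": [0, 0, 0], "angular": [0, 0, 0]}, {"hand": 0.42, "offset": [0, 0, 0], "angular": [0, 0, 0]}, {"hand": 0.42, "offset": [0, 0, 0], "angular": [0, 0, 0]}, {"hand": 0.42, "offset": [0, 0, 3], "angular": [0, 0, 0]}, {"hand": 0.42, "offset": [0, 0, 9], "angular": [0, 0, 0]}, {"hand": 0.42, "offset": [0, 0, 15], "angular": [0, 0, 0]}, {"hand": 0.42, "offset": [0, -1, 21], "angular": [0, 0, 0]}, {"hand": 0.42, "offset": [0, -4, 23], "angular": [0, 0, 0]}])

```text
time: 28.85
tool_pos: [0.4391, 0.0542, 0.2387]
tcp_rot: [-3.114, 0.397, -0.013]
wrist_force: [-0.2, 0.1, -0.5]
width: 0.419
```

```bash
python3 - <<'E'
from m import *
c=snap('wrist','w10.png'); h=cv2.cvtColor(c['frame'],cv2.COLOR_BGR2HSV); print(bot.read_state()['tool_pos'],proj(c,[.4387,.0936,.003]))
E
```

```text
[0.43946623 0.05096292 0.23979692] [[245.60928826 184.71341464]]
```

Call:
drive_tool(deltas=[{"hand": 0.8, "offset": [0, -6, 0], "angular": [0, 0, 5]}, {"hand": 0.8, "offset": [0, -12, 0], "angular": [0, 0, 10]}, {"hand": 0.8, "offset": [0, -17, 0], "angular": [0, 0, 15]}, {"hand": 0.8, "offset": [-1, -22, 0], "angular": [0, 0, 21.5]}, {"hand": 0.8, "offset": [-3, -27, 0], "angular": [0, 0, 21.5]}, {"hand": 0.8, "offset": [-5, -31.5, 0], "angular": [0, 0, 21.5]}, {"hand": 0.8, "offset": [-7, -34.5, 0], "angular": [0, 0, 21.5]}, {"hand": 0.8, "offset": [-7, -34.5, 0], "angular": [0, 0, 21.5]}])

```text
time: 29.9
tool_pos: [0.3651, -0.2927, 0.2328]
tcp_rot: [-3.136, -0.18, 0.002]
wrist_force: [0.2, 0.7, 0.1]
width: 0.8
```

```bash
python3 - <<'E'
from m import *
c=snap('wrist','w11.png'); print(bot.read_state()['time'],bot.read_state()['tool_pos'],bot.read_state()['tcp_rot'])
S=snap('scene','s4.png');D=snap('side','d4.png')
w0=cv2.imread('pics/w10.png')[60:360,80:480]
i=lambda x:cv2.resize(x,(400,300),interpolation=2)
cv2.imwrite('pics/m4.png',cv2.vconcat([cv2.hconcat([i(w0),i(c['frame'][60:330,110:470])]),cv2.hconcat([i(S['frame'][90:240,220:420]),i(D['frame'][140:275,140:320])])]))
b=blob(S,*BEI,(238,155,305,212),3); print('S triv top?',cv2.fitEllipse((plane(S,b,.009)[:,:2]*1000).astype(np.float32)))
b=blob(D,*BEI,(205,195,275,245),3); print('D triv',cv2.fitEllipse((plane(D,b,.009)[:,:2]*1000).astype(np.float32)))
n=((14,120,80),(26,255,255)); 
print('pot',tri(S,cen(blob(S,(0,100,50),(12,255,255),(285,205,312,235))),D,cen(blob(D,(0,100,50),(12,255,255),(285,205,310,234)))))
print('noz',tri(S,cen(blob(S,*n,(305,135,326,168))),D,cen(blob(D,*n,(236,165,256,202)))))
E
```

```text
29.95 [ 0.36582897 -0.29162911  0.2329046 ] [-3.13504015e+00 -1.82229305e-01  9.54010731e-04]
S triv top? ((439.4642639160156, 93.7728500366211), (121.56684112548828, 129.90170288085938), 40.941680908203125)
D triv ((439.9783935546875, 91.99479675292969), (121.26972961425781, 131.82347106933594), 4.518325328826904)
pot (array([0.55081116, 0.0153684 , 0.0262092 ]), np.float64(0.0006959973897722028))
noz (array([0.51481878, 0.21411082, 0.0326814 ]), np.float64(0.0006461511675436287))
```

View pics/m4.png

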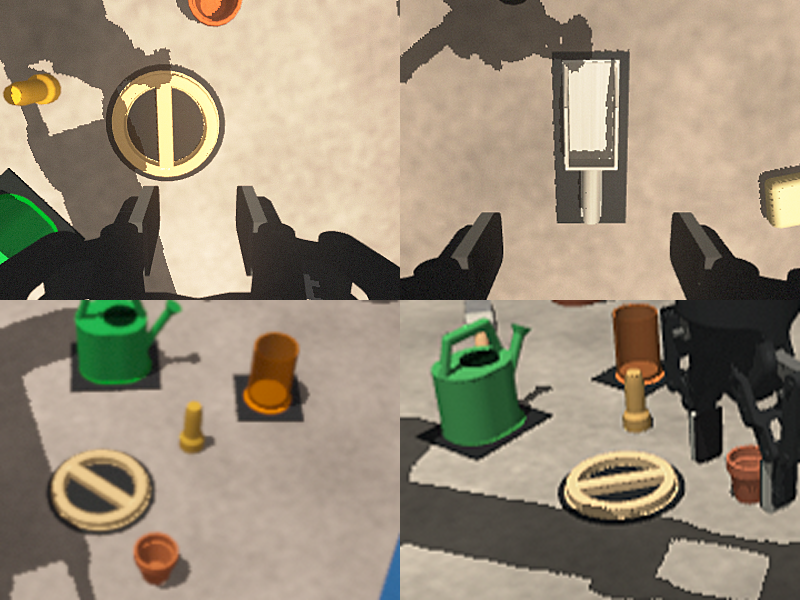

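The trivet ring is concentric with its pad, the jar and can are on their pads, and the pot and nozzle have not moved (shift at most 2.5 mm, measurement noise). The scoop looks centred laterally; its lengthwise fit I'll check numerically.

```bash
python3 - <<'E'
from m import *
c=snap('wrist')
u=lambda x,y:((x-400)/1.1111+110,y/1.1111+60)
C=plane(c,[u(552,53),u(630,51),u(556,223),u(627,223)],.003)*1000; print('pad',C[:,:2].round(1),C.mean(0)[:2])
v=(C[0]+C[1])-(C[2]+C[3]); print('pad yaw',np.degrees(np.arctan2(v[1],v[0])),np.linalg.norm(v)/2)
B=plane(c,[u(564,169.5),u(620,169.5)],.037)*1000; H=plane(c,u(592,223),.025)[0]*1000; F=plane(c,[u(563,60),u(619,60)],.012)*1000
t=v/np.linalg.norm(v);t=t[:2]
w=B[0]-B[1]; print('back perp yaw',np.degrees(np.arctan2(w[1],w[0]))-90,'w',np.linalg.norm(w))
print('centre from back',(B.mean(0)[:2]+20*t),'from handle',H[:2]+80*t)
x=B.mean(0)-H; print('yaw H-B',np.degrees(np.arctan2(x[1],x[0])),'len',np.linalg.norm(x[:2]))
cv2.imwrite('pics/sc.png',cv2.resize(c['frame'][95:275,215:345],None,fx=4.2,fy=3.3,interpolation=2)[:600])
E
```

```text
pad [[ 436.5 -248.5]
 [ 447.3 -324. ]
 [ 256.9 -269.6]
 [ 266.1 -347.8]] [ 351.68822415 -297.4838372 ]
pad yaw 7.094421914573299 181.8039416813035
back perp yaw 6.721148851849492 w 54.08518280785537
centre from back [ 352.99718352 -297.54748925] from handle [ 351.11864897 -297.8125219 ]
yaw H-B 7.123113267851925 len 61.896893012342595
```

View pics/sc.png

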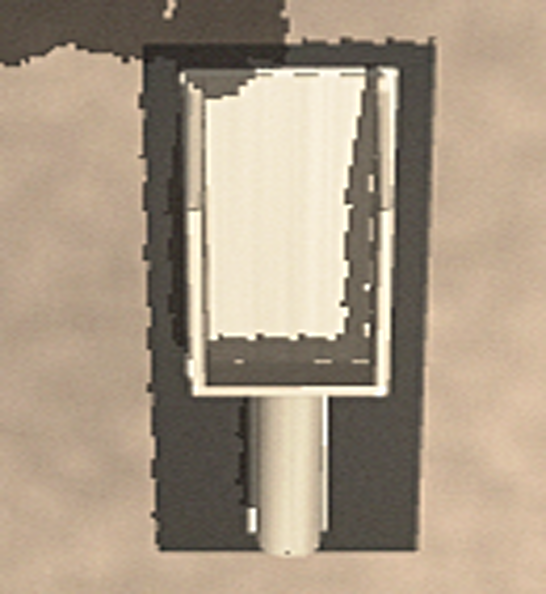

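The scoop is centred to about 1 mm (pad (351.7,−297.5), scoop about (352,−297.7)) with yaw within 0.4°. Everything checks out, so I'm handing in.

```bash
python3 -c "
from workcell import bot
print(bot.finish_job())"
```

```text
the job is handed in; nothing more can be done
None
```

I carried the jar, can, scoop and trivet, in that order, each to its own pad, and handed the job in at about 30 s with the arm clear of everything. The hand-in reports no verdict.

| Item | Last check |
|---|---|
| Jar | Base centre within about 1 px of the predicted spot on its pad; upright. Wrist force was about 6 N at set-down. |
| Can | Upright. Handle bar within about 2 px of the target by eye, and the tool yaw at release matched the oval's 26.3°. |
| Scoop | Within about 1–1.5 mm of the pad centre and 0.4° of the pad's direction. |
| Trivet | Flat and concentric with its pad. Two fixed views put it within about 1–2 mm of the pad centre. |
| Pot and nozzle | Not touched. The measured shift was at most 2.5 mm for the pot and 0.3 mm for the nozzle, which is measurement noise. |

Checks that failed or disagreed:
- **Can oval fit:** the fit after placing came out about 7 mm off and turned about 47°. The slanted view included the can's side, so I disregarded it and relied on the bar position and the release pose.
- **Can pad direction:** the side camera read 28.8°, against about 26.2° from the scene and wrist views. I used 26.3°.
- **Scoop from the fixed views:** corner points picked by hand were up to 8 mm and 11° off. The closer wrist view replaced them.

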